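# Press the plug home and show the barrel to the inspection camera

### The arm

A 6-joint arm with a two-finger parallel gripper is mounted at the origin on the work surface. World frame = base frame: x ahead of the robot, y to its left, z up, the work surface at z = 0. Lengths are in m, angles in rad, forces in N, time in s.
With the tool pointing down it reaches from about 0.35 to 0.975 m from the base axis. Payload 4.9 kg.
Tool frame: the origin (TCP) lies on the centre line of the jaws, within the pads' length; the fingertips stand manip.tip_reach ahead of it and the grasp point (between the pads) is the TCP (manip.tip_reach is the distance from the TCP to the fingertips, in m); z points along the fingers, y is the line along which they close (so a half turn about z gives the same grasp; the last joint's range is limited). The gripper opens to 85 mm and grips with 20 to 120 N. Pads are 22 mm wide; open, the fingers measure 114 mm over their backs; the gripper's body (76 mm by 85 mm) begins 54 mm behind the grasp point. The pads swing forward as they close: fully open they stand 13 mm farther back than shut.
Start: joints at [-1.259, 0.053, 1.613, -0, 1.476, -0.119], TCP at [0.261, -0.568, 0.211] pointing down, gripper open.
Joint ranges: [-3.01, 3.01], [-1.01, 2.22], [0.06, 2.58], [-1.02, 4.17], [0.09, 2.62], [-3.14, 3.14]. Speed limits (rad/s): [2.57, 2.57, 3.14, 3.14, 3.14, 3.14].

### API

Orientations are given as a unit quaternion [w, x, y, z].
In Python, from plant import manip gives the robot as it stands. The module is installed in compiled form; this text tells all that it offers.
- The arm moves only by the tool move_arm, never from a script. Its argument "rows" is a list of rows, each a list of 7 numbers: the shift along the tool's x, y, z in cm, then the turn, a rotation vector about the tool's x, y, z in degrees, then the opening, from -1 (shut) to 1 (fully open). In form: [[tx, ty, tz, ax, ay, az, jaw], ...]. A call has 1 to 20 rows; each row shifts and turns the commanded pose from where the row before left it, along the tool's axes as they then stand; what a row does not reach is not made up. A row lasts 1/12 s, in which the tool goes at most 41.7 mm and 7.16 degrees, less where a joint would pass 70% of its speed; a pose out of reach is approached as far as the arm can. A call is refused whole if a number of a shift passes 4.17 or a number of a turn 7.16, either way. A call with a gripper value outside its range is refused whole. The fingers move at their own pace and stop on an object; the grip force is fixed at half the most. Time passes only in rows, so rows that do not move let the fingers close. It gives the time, the measured TCP pose, the force, the opening and the grip force at its end, in the units of the state.
- manip.state(): the state, without advancing time (a new reading comes with each control period).
- manip.grab_frame(name): name is "scene" or "top" or "wrist"; returns a dict with "img" (384x512x3 uint8, blue, green, red), "mtx" (3x3 intrinsics, pixels), "R" (3x3) and "t" (3): a world point X has camera coordinates R X + t. Camera axes: x right, y down, z forward; pixel columns grow to the right and rows downward; lengths in m; the calibration is good to about 2 mm. The wrist camera is an equidistant fisheye: a pixel r from the principal point sees the ray r / f radians off the axis. A picture is of the moment at which its call begins. There is no depth.
- manip.job_done(): hands the job in; it is judged then, once.
The state is a dict: "time": time; "joint_pos": joint angles; "joint_vel": joint speeds; "joint_efforts": joint torques, N m; "tool_pos": TCP position; "tool_rot": TCP orientation; "contact_force": force on the tool from outside, world axes, zero at the start; "ft_torque": the same for the moment, N m; "gripper_width": opening from 0.0 (shut) to 1.0 (fully open); "grasp_force": force on a finger pad.
Only numpy, scipy, OpenCV 4.12 (cv2) and the standard library are available. Lean on these libraries where they do the work, as an engineer would, in place of code of your own. Each camera call takes 0.05 s, during which the arm holds its last target. There are 200 camera calls.

### The job

Press the end plug into the barrel lying in the hand press: pull the press lever through its full stroke and ease it slowly back to rest, without letting it fly back. Then lift the barrel out of the nest and hold it up to the inspection camera, plug end facing squarely into the lens, with the plug face on the camera's line of sight 110 mm in front of the lens; do not touch the camera, and leave the other things on the bench where they are. Finish while holding the barrel still in the gripper there.

Things in the scene. Friction and masses are not known exactly. Their poses are not given: they have to be found in the camera images.
- press: grey bench hand press, fixed, base plate 250 x 100 x 30 mm: a steel nest holding the barrel at its near end, a guide body (70 x 64 mm, top at 100 mm) with a steel ram beyond. Origin on the bench right below the middle of the barrel in the nest; x runs along the barrel from the nest to the guide body and lever, y left, z up
- lever (a joint): press lever angle, rad: 0 at rest (leaning 0.45 back, away from the nest), 1.0 at full stroke (leaning 0.55 towards the nest), a hard stop at each end. A spring returns it: at the handle 2 N at rest, 11 N at full stroke. Let go past 0.4, it flies back at over 2 rad/s; led back under 1 rad/s it is eased. A fork of two 12 mm bars at press y = -45 and +45 mm, turning about an axis along y
- handle (a point): middle of the lever's black cross-bar handle: round bar 18 mm in diameter, 100 mm long along the press's y (78 mm free between the fork's bars), 150 mm from the lever's turning axis. In the press frame at lever angle q: x = 115 + 150 sin(0.45 - q) mm, z = 50 + 150 cos(0.45 - q) mm
- barrel: the work: dark metal tube 28 mm in diameter, 110 mm long, about 0.16 kg, lying loose in the press's nest. Origin in the middle of the tube on its axis; x is the tube's axis, pointing to the plug end (towards the ram)
- nest (a point): the barrel's place in the press: on its axis, midway between two V-blocks, 70 mm above the bench. The V-blocks stand at press x = -49..-35 and +35..+49 mm, the base between them is 30 mm high: the barrel's middle 70 mm is free for fingers. An end stop touches its rear end at x = -55 mm. The ram's face rests at x = +79 mm and moves to -x by 20 mm per radian of the lever
- plug (a joint): how far the aluminium end plug has been pressed into the barrel, m: 0 at the start (head standing 14 mm proud of the tube), about 0.010 when the ram has pressed it home (only the 4 mm head shows). A stiff fit: it stays where it is left
- plug_face (a point): centre of the outer face of the plug's head (24 mm diameter disc), on the barrel's axis, 69 mm from the barrel's origin at the start and 59 mm when pressed home
- camera: small grey inspection camera (box 45 x 40 x 40 mm with a black lens barrel 32 mm in diameter) on an aluminium post on the bench, looking 25 degrees downwards, roughly towards the robot. Origin at the centre of the lens front; its -x axis is the line of sight, so its +x axis points back and upwards, out of the back of the camera; y is level; lens 270 to 330 mm above the bench
- focus (a point): the camera's focus point, in the air on its line of sight, 110 mm in front of the lens
- basket: shallow yellow plastic basket of small black parts, 120 x 180 x 55 mm, loose; origin under its centre
- spare1: spare finished barrel standing upright on the bench (dark tube 28 mm diameter, 114 mm tall), loose; origin at its foot
- spare2: another spare barrel standing upright, same size; origin at its foot
- oil: grey plastic bottle with black cap, 56 mm diameter, 140 mm tall, loose; origin at its foot
- mallet: small hammer lying on the bench, loose
- driver: screwdriver lying on the bench, loose
- carton: small cardboard box 100 x 140 x 80 mm, loose; origin under its centre
Not all that is in view belongs to the job. What is shaped like the barrel but blue or red is not meant.

How it is judged:
On the way, in this order (a step that is already met when the one before it is completed fails the run):
1. the lever is pulled through its full stroke and the plug is pressed home (value of joint lever above 0.92 rad and value of joint plug above 0.0075 m), for 0.1 s.
2. the lever is back at rest (value of joint lever below 0.08 rad), for 0.2 s.
At the end, for the whole second after the job is handed in: Barrel still, held by the gripper alone, over 140 mm up; plug pressed in 7.5 mm or more; plug face within 20 mm of the focus point (110 mm before the lens); axis within 0.2 rad of the line of sight, plug end to the lens; lever at rest (below 0.08 rad) (distance between plug_face and focus below 0.02 m and angle between the x axis of barrel and the x axis of camera, either way round below 0.2 rad and x of barrel in the frame of camera below -0.14 m and value of joint plug above 0.0075 m and value of joint lever below 0.08 rad and contact force between barrel and the fingers above 1 N and height (world z) of barrel above 0.14 m and contact force between barrel and press below 0.2 N and contact force between barrel and camera below 0.2 N and linear speed of barrel below 0.03 m/s and angular speed of barrel below 0.2 rad/s); the arm keeps its last pose, push and grip.
It fails at once if the lever flies back (faster than 2 rad/s) (velocity of joint lever below -2 rad/s).
It fails at once if the camera is touched (contact force between camera and anything else above 1 N).
It fails at once if another thing on the bench is moved more than 30 mm (distance of any of basket, spare1, spare2, oil, mallet, driver, carton from where it was at the start of the episode above 0.03 m).
It also fails if it takes over 54 s, if anything falls off the work surface, if the arm or the gripper's body presses on something with over 40 N, if the wrist force passes 120 N, or if a joint passes its speed limit or range.

## Working session

There is one attempt and no reset: what is moved stays moved. The work goes in short steps, Python scripts to look and compute and a tool call to move; the robot and the scene stay as the last step left them, time stands still between calls to the robot, and variables do not carry over. Pictures are saved under pics/ and viewed, at most 10 in all, crops included, and the job is handed in when it is done.

Besides the shell and the picture viewer there is one more tool, called after "Request:" in YAML: its name, and indented under it one key for each argument. move_arm: Moves the arm, as the interface text tells. Its arguments: {"type":"object","properties":{"rows":{"type":"array","items":{"type":"array","items":{"type":"number"}}}},"required":["rows"]}

```bash
mkdir -p pics
cat > h.py <<'E'
import numpy as np, cv2
from plant import manip
from scipy.spatial.transform import Rotation as Ro
def ray(f,u,v):
    d=np.linalg.inv(f["mtx"])@np.array([u,v,1.0]); R=np.array(f["R"]); t=np.array(f["t"])
    d=R.T@d; return -R.T@t, d/np.linalg.norm(d)
def onz(f,u,v,z):
    c,d=ray(f,u,v); return c+d*(z-c[2])/d[2]
def cross(f,p,g,q):
    a,d=ray(f,*p); b,e=ray(g,*q)
    s=np.linalg.lstsq(np.c_[d,-e],b-a,rcond=None)[0]
    x,y=a+s[0]*d,b+s[1]*e
    return (x+y)/2,np.linalg.norm(x-y)
def proj(f,X):
    p=f["mtx"]@(f["R"]@np.array(X)+f["t"]); return p[:2]/p[2]
E
python3 - <<'E'
from h import *
import pickle
F={n:manip.grab_frame(n) for n in("scene","top")}
pickle.dump(F,open("F.pkl","wb"))
for n in F: cv2.imwrite(f"pics/{n}.png",cv2.resize(F[n]["img"],(800,600),interpolation=cv2.INTER_CUBIC)); print(n,-np.array(F[n]["R"]).T@F[n]["t"],F[n]["mtx"][0,0])
print(manip.tip_reach,manip.state())
E
```

```text
scene [0.97978209 0.90562724 0.82444625] 394.44982645819346
top [ 0.22226458 -0.01431339  1.5039003 ] 451.33389831887433
0.019 {'time': 0.1, 'joint_pos': array([-1.25896859e+00,  5.33042874e-02,  1.61415195e+00,  2.17479382e-05,
        1.47600726e+00, -1.18997459e-01]), 'joint_vel': array([-0.0004858 , -0.001894  , -0.00254524,  0.00045943,  0.00084968,
        0.00204686]), 'joint_efforts': array([ 6.11625292e-04, -3.94907463e+01, -3.71363032e+01, -1.05640179e-04,
        3.93429204e-03,  6.22088301e-07]), 'tool_pos': array([ 0.26083498, -0.56730858,  0.20948049]), 'tool_rot': array([-9.32122803e-04,  9.76888079e-01,  2.13749400e-01, -7.92755722e-05]), 'contact_force': array([ 0.29755022,  0.42278321, -0.00484098]), 'ft_torque': array([ 0.0359297 , -0.03117399, -0.0128053 ]), 'grasp_force': 0.0, 'gripper_width': 1.0014212166603491}
```

View pics/scene.png

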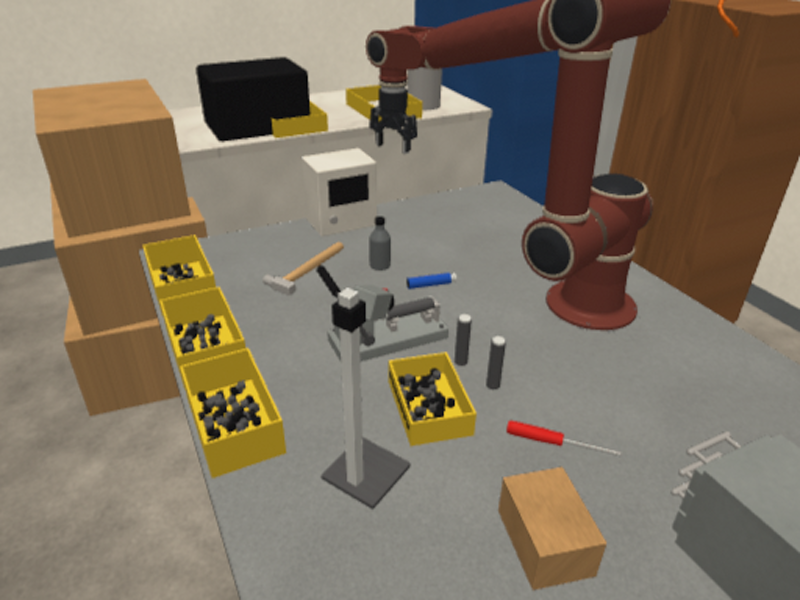

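View pics/top.png

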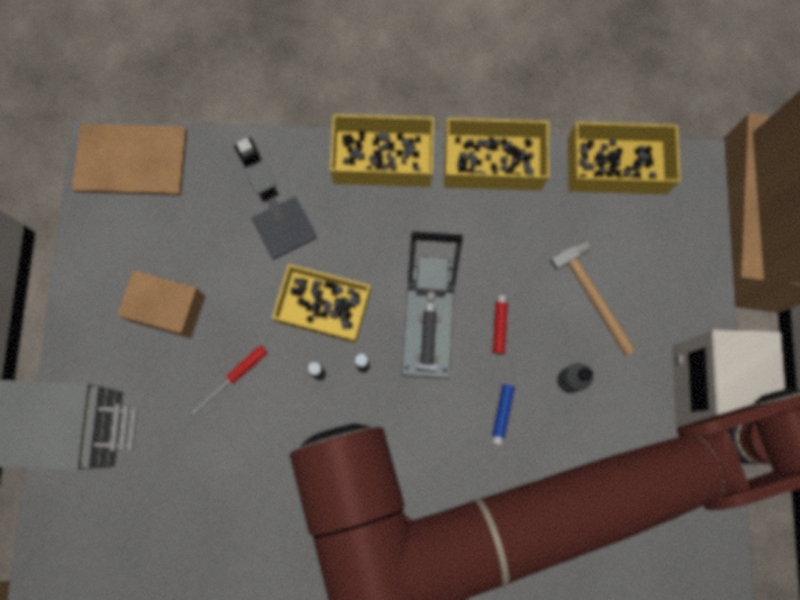

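The scene view shows the press at about (390,320) with the dark barrel in it, and the inspection camera on its post at (348,310). The top view shows the barrel in the press at (428,335). The blue (503,412) and red (500,325) barrels beside it are decoys, and the spares stand at (316,369) and (361,361). I'll enlarge the press and the camera in both views.

Run:
```python
from h import *
import pickle
F=pickle.load(open("F.pkl","rb"))
def crop(n,u,v,w,h,W,H): return cv2.resize(F[n]["img"][v:v+h,u:u+w],(W,H),interpolation=cv2.INTER_CUBIC)
# 512-scale pixels
a=crop("top",140,80,75,90,333,400); b=crop("top",245,140,60,105,229,400)
cv2.imwrite("pics/c1.png",np.hstack([a,b]))   # a: scale 4.444, b: 3.81
c=crop("scene",190,155,110,85,800,600) # 7.27..
cv2.imwrite("pics/c2.png",c)
```

```text
(no output)
```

View pics/c1.png

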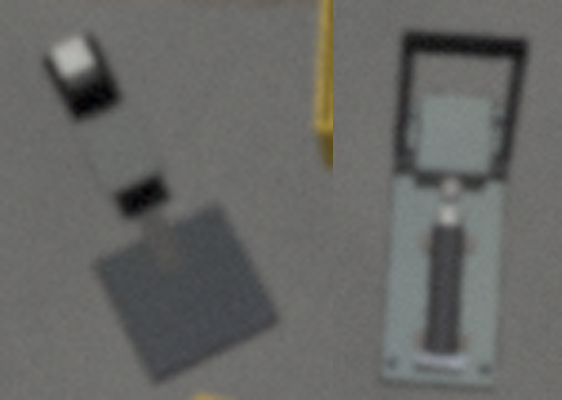

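View pics/c2.png

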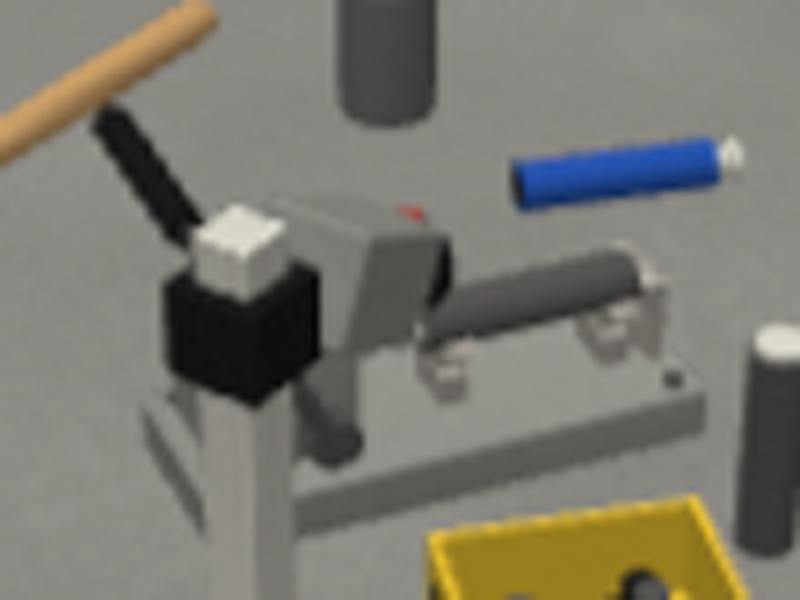

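The left crop shows the camera from above: post cap (72,55), clamp (85,80), lens (143,195). Its housing blends into the bench colour. The right crop shows the press: barrel from (443,352) to (449,225), handle at (466,45). I'm using the dark-grey barrel in the nest, since it matches the description and the blue and red ones are excluded. Next I'll compute positions.

Run:
```python
from h import *
import pickle
F=pickle.load(open("F.pkl","rb")); T,S=F["top"],F["scene"]
A=lambda x,y:(140+x/4.444,80+y/4.444)
B=lambda x,y:(245+(x-333)/3.816,140+y/3.81)
C=lambda x,y:(190+x/7.273,155+y/7.06)
np.set_printoptions(precision=4,suppress=True)
print("nadir",proj(T,[.2223,-.0143,0]) , proj(T,[.5,.3,0]),proj(T,[.5,.3,.3]))
for n,p,z in [("rear",(441,355),.075),("front",(449,225),.075),("hl",(405,44),.185),("hr",(525,49),.185),
  ("base nl",(382,379),.03),("base nr",(494,386),.03),("base fr",(507,180),.03),("base fl",(392,172),.03)]:
  print(n,onz(T,*B(*p),z))
print("plate",[onz(T,*A(*p),.01) for p in((97,263),(218,205),(278,322),(155,383))])
print("postcap",cross(T,A(74,56),S,C(240,228)))
for z in(.27,.3,.33): print("lens",z,onz(T,*A(143,195),z), "cap",onz(T,*A(74,56),z),proj(S,onz(T,*A(143,195),z)))
```

```text
nadir [250.9335 289.1273] [161.0807 202.486 ] [139.7611 181.9267]
rear [ 0.3987 -0.0796  0.075 ]
front [ 0.5095 -0.0839  0.075 ]
hl [ 0.6337 -0.0402  0.185 ]
hr [ 0.6327 -0.136   0.185 ]
base nl [ 0.382  -0.0317  0.03  ]
base nr [ 0.3791 -0.1276  0.03  ]
base fr [ 0.5605 -0.136   0.03  ]
base fl [ 0.5644 -0.035   0.03  ]
plate [array([0.7216, 0.3116, 0.01  ]), array([0.7724, 0.22  , 0.01  ]), array([0.6782, 0.1676, 0.01  ]), array([0.6262, 0.2598, 0.01  ])]
postcap (array([0.727 , 0.2549, 0.3792]), np.float64(0.002228257275955489))
lens 0.27 [0.6819 0.2284 0.27  ] cap [0.7771 0.2805 0.27  ] [237.5174 216.5619]
lens 0.3 [0.6707 0.2225 0.3   ] cap [0.7636 0.2733 0.3   ] [240.7344 203.5536]
lens 0.33 [0.6596 0.2166 0.33  ] cap [0.7502 0.2662 0.33  ] [244.0059 190.3246]
```

```bash
cat >> h.py <<'E'
from scipy.linalg import fractional_matrix_power as fmp
YAW=-0.033; PO=np.array([.454,-.082,0.])
def press(x,y,z): c,s=np.cos(YAW),np.sin(YAW); return PO+[c*x-s*y,s*x+c*y,z]
def handle(q): return press(.115+.15*np.sin(.45-q),0,.05+.15*np.cos(.45-q))
def down(yaw): # tool down, tool y heading = yaw
    y=np.array([np.cos(yaw),np.sin(yaw),0]); z=np.array([0,0,-1.]); return np.c_[np.cross(y,z),y,z]
def pose():
    s=manip.state(); w,x,y,z=s["tool_rot"]; return np.array(s["tool_pos"]),Ro.from_quat([x,y,z,w]).as_matrix()
def plan(p,R,n=None,frm=None):
    p0,R0=frm or pose(); D=np.eye(4); D[:3,:3]=R0.T@R; D[:3,3]=R0.T@(p-p0)
    a=np.degrees(Ro.from_matrix(D[:3,:3]).magnitude())
    n=n or int(max(np.ceil(a/7),np.ceil(np.linalg.norm(D[:3,3])/.038),1))
    r=fmp(D,1/n).real
    print(n,"x",np.r_[r[:3,3]*100,np.degrees(Ro.from_matrix(r[:3,:3]).as_rotvec())].round(2),"tot",(D[:3,3]*100).round(2),round(a,1))
E
python3 - <<'E'
from h import *
p,R=pose(); p2=p+[0,0,.1]
plan(handle(0)+[0,0,.13],down(YAW),n=14,frm=(p2,R))
print(handle(0),R)
E
```

```text
14 x [ 4.57  0.16 -0.04 -0.01 -0.01 -4.53] tot [ 53.94 -27.97  -0.49] 63.4
[ 0.6341467  -0.087947    0.18506707] [[ 9.08622376e-01  4.17618333e-01 -5.53368102e-04]
 [ 4.17618629e-01 -9.08620650e-01  1.78726910e-03]
 [ 2.43594656e-04 -1.85504952e-03 -9.99998250e-01]]
```

Request:
move_arm:
  rows:
    - [0,0,-3.4,0,0,0,-0.1]
    - [0,0,-3.3,0,0,0,-0.1]
    - [0,0,-3.3,0,0,0,-0.1]
    - [3.76,0.13,-0.03,0,0,-3.73,-0.1]
    - [3.76,0.13,-0.03,0,0,-3.73,-0.1]
    - [3.76,0.13,-0.03,0,0,-3.73,-0.1]
    - [3.76,0.13,-0.03,0,0,-3.73,-0.1]
    - [3.76,0.13,-0.03,0,0,-3.73,-0.1]
    - [3.76,0.13,-0.03,0,0,-3.73,-0.1]
    - [3.76,0.13,-0.03,0,0,-3.73,-0.1]
    - [3.76,0.13,-0.03,0,0,-3.73,-0.1]
    - [3.76,0.13,-0.03,0,0,-3.73,-0.1]
    - [3.76,0.13,-0.03,0,0,-3.73,-0.1]
    - [3.76,0.13,-0.03,0,0,-3.73,-0.1]
    - [3.76,0.13,-0.03,0,0,-3.73,-0.1]
    - [3.76,0.13,-0.03,0,0,-3.73,-0.1]
    - [3.76,0.13,-0.03,0,0,-3.73,-0.1]
    - [3.76,0.13,-0.03,0,0,-3.73,-0.1]
    - [3.76,0.13,-0.03,0,0,-3.73,-0.1]
    - [3.76,0.13,-0.03,0,0,-3.73,-0.1]

```text
time: 1.77
tool_pos: [0.6306, -0.0837, 0.3148]
tool_rot: [-0.001, 0.718, 0.696, -0.0]
contact_force: [0.6, -0.7, 0.6]
gripper_width: 0.455
grasp_force: 0.0
```

Request:
move_arm:
  rows:
    - [0,0,0,0,0,0,-0.1]

```text
time: 1.85
tool_pos: [0.6309, -0.0794, 0.3153]
tool_rot: [-0.001, 0.716, 0.698, 0.001]
contact_force: [0.0, -0.0, -0.3]
gripper_width: 0.453
grasp_force: 0.0
```

Run:
```python
from h import *
import pickle
f=manip.grab_frame("wrist"); pickle.dump(f,open("W1.pkl","wb"))
cv2.imwrite("pics/w1.png",cv2.resize(f["img"],(800,600)))
R=np.array(f["R"]);print(-R.T@f["t"],R[2],f["mtx"]); s=manip.state(); print(s["time"],s["gripper_width"],s["joint_pos"])
plan(handle(0)+[0,0,-.003],down(YAW)); print(pose()[0])
```

```text
[ 0.63136586 -0.0141337   0.48000653] [-0.00654414 -0.25514556 -0.96688051] [[297.31863964   0.         256.26833601]
 [  0.         297.31863964 192.6680292 ]
 [  0.           0.           1.        ]]
1.9 0.45083134962476934 [-2.46901905e-01  3.85225712e-02  1.45552372e+00  4.11519776e-04
  1.64838182e+00 -2.18580581e-01]
4 x [-0.14  0.09  3.33 -0.01 -0.01  0.07] tot [-0.56  0.38 13.32] 0.3
[ 0.63062398 -0.0822977   0.31522941]
```

View pics/w1.png

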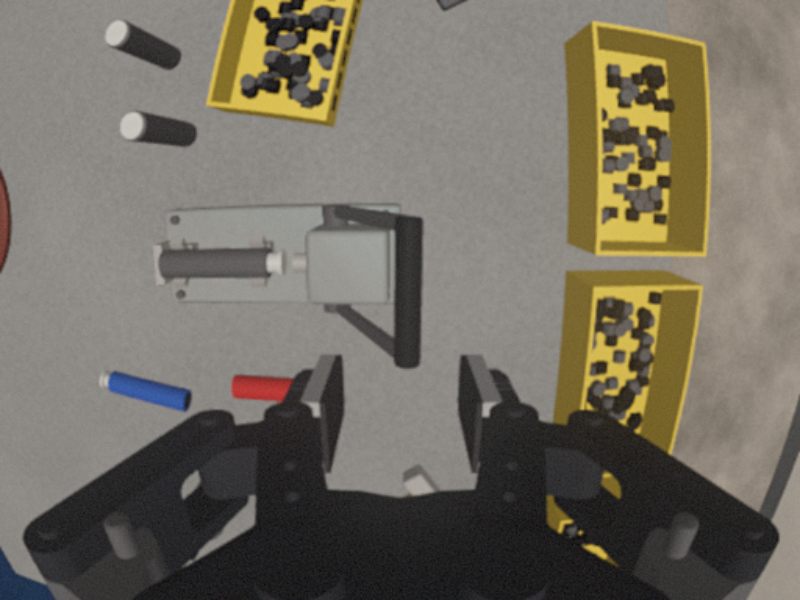

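The wrist view shows the handle from (409,220) to (407,362), the barrel from (163,263) to (270,263), and the gripper opening above. I'll cross-check these against my press frame.

```bash
cat >> h.py <<'E'
def fray(f,u,v):
    K=f["mtx"]; d=np.array([(u-K[0,2])/K[0,0],(v-K[1,2])/K[1,1]]); th=np.linalg.norm(d)
    d=np.r_[d/th*np.sin(th),np.cos(th)]; R=np.array(f["R"]); return -R.T@f["t"],R.T@d
def fonz(f,u,v,z): c,d=fray(f,u,v); return c+d*(z-c[2])/d[2]
E
python3 - <<'E'
from h import *
import pickle
f=pickle.load(open("W1.pkl","rb")); k=.64
for n,u,v,z in[("hl",409,220,.185),("hr",407,362,.185),("br",163,263,.075),("bf",270,263,.075),("plug",284,263,.07),("b nl",168,212,.03),("b nr",182,299,.03),("fl",400,207,.03)]:
  x=fonz(f,u*k,v*k,z); c,s=np.cos(YAW),np.sin(YAW); d=x-PO
  print(n,x.round(4),"press",(c*d[0]+s*d[1]).round(4),(c*d[1]-s*d[0]).round(4))
E
```

```text
hl [ 0.6361 -0.039   0.185 ] press 0.1806 0.049
hr [ 0.6328 -0.1352  0.185 ] press 0.1805 -0.0473
br [ 0.3995 -0.0774  0.075 ] press -0.0546 0.0028
bf [ 0.5111 -0.0824  0.075 ] press 0.0571 0.0014
plug [ 0.523  -0.0838  0.07  ] press 0.0691 0.0005
b nl [ 0.3864 -0.0302  0.03  ] press -0.0693 0.0495
b nr [ 0.3922 -0.1249  0.03  ] press -0.0604 -0.0449
fl [ 0.6302 -0.0392  0.03  ] press 0.1747 0.0486
```

Request:
move_arm:
  rows:
    - [-0.1,0.08,3.3,0,0,0,-0.2]
    - [-0.1,0.08,3.3,0,0,0,-0.2]
    - [-0.1,0.08,3.3,0,0,0,-0.2]
    - [-0.1,0.08,3.3,0,0,0,-0.2]
    - [0,0,0,0,0,0,-0.2]
    - [0,0,0,0,0,0,-0.2]

```text
time: 2.4
tool_pos: [0.6317, -0.0903, 0.181]
tool_rot: [-0.002, 0.719, 0.695, -0.002]
contact_force: [-0.2, 0.3, -0.1]
gripper_width: 0.398
grasp_force: 0.0
```

```bash
sed -i 's/-.082,0/-.081,0/' h.py
python3 - <<'E'
from h import *
f=manip.grab_frame("wrist")
cv2.imwrite("pics/w2.png",cv2.resize(f["img"][140:384,130:390],(780,732))[:600])
print(manip.state()["gripper_width"],pose()[0],handle(0))
R0=pose()[1]
g=0
q=np.linspace(0,1.0,11); P=[handle(a) for a in q]
for i in range(10): print(round(q[i+1],2),(R0.T@(P[i+1]-P[i])*100).round(2))
E
```

```text
0.3978766217201889 [ 0.63352515 -0.09056671  0.18424105] [ 0.6341467  -0.086947    0.18506707]
0.1 [-0.   -1.38 -0.58]
0.2 [-0.   -1.43 -0.44]
0.3 [-0.   -1.47 -0.3 ]
0.4 [-0.   -1.49 -0.15]
0.5 [-0.  -1.5  0. ]
0.6 [-0.   -1.49  0.15]
0.7 [-0.   -1.47  0.3 ]
0.8 [-0.   -1.43  0.44]
0.9 [-0.   -1.38  0.58]
1.0 [-0.   -1.32  0.72]
```

View pics/w2.png

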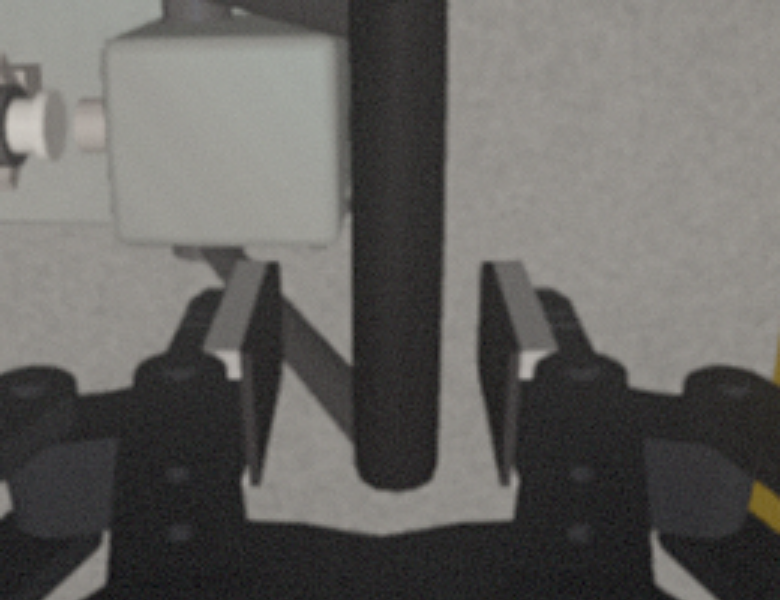

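The handle sits between the pads (bar at column 397, pads at 265 and 495). I'll pull now.

Request:
move_arm:
  rows:
    - [0.2,-0.8,0,0,0,0,-0.2]
    - [0,-0.69,-0.29,0,0,0,-0.2]
    - [0,-0.69,-0.29,0,0,0,-0.2]
    - [0,-0.71,-0.22,0,0,0,-0.2]
    - [0,-0.71,-0.22,0,0,0,-0.2]
    - [0,-0.73,-0.15,0,0,0,-0.2]
    - [0,-0.73,-0.15,0,0,0,-0.2]
    - [0,-0.75,-0.08,0,0,0,-0.2]
    - [0,-0.75,-0.08,0,0,0,-0.2]
    - [0,-0.75,0,0,0,0,-0.2]
    - [0,-0.75,0,0,0,0,-0.2]
    - [0,-0.75,0.08,0,0,0,-0.2]
    - [0,-0.75,0.08,0,0,0,-0.2]

```text
time: 3.53
tool_pos: [0.5373, -0.0845, 0.1967]
tool_rot: [-0.0, 0.719, 0.695, -0.0]
contact_force: [-0.9, 0.3, -0.2]
gripper_width: 0.4
grasp_force: 0.0
```

Request:
move_arm:
  rows:
    - [0,-0.73,0.15,0,0,0,-0.2]
    - [0,-0.73,0.15,0,0,0,-0.2]
    - [0,-0.72,0.22,0,0,0,-0.2]
    - [0,-0.72,0.22,0,0,0,-0.2]
    - [0,-0.69,0.29,0,0,0,-0.2]
    - [0,-0.69,0.29,0,0,0,-0.2]
    - [0,-0.66,0.36,0,0,0,-0.2]
    - [0,-0.66,0.36,0,0,0,-0.2]
    - [0,0,0,0,0,0,-0.2]
    - [0,0,0,0,0,0,-0.2]

```text
time: 4.37
tool_pos: [0.4817, -0.0826, 0.1762]
tool_rot: [-0.0, 0.719, 0.695, -0.0]
contact_force: [0.1, 0.1, 0.0]
gripper_width: 0.402
grasp_force: 0.0
```

Run:
```python
from h import *
import pickle
p=pose()[0]; d=p-PO; c,s=np.cos(YAW),np.sin(YAW)
print("tcp press x",c*d[0]+s*d[1],d[2],manip.state()["gripper_width"],"handle full",.115+.15*np.sin(-.55))
f=manip.grab_frame("scene"); cv2.imwrite("pics/s2.png",cv2.resize(f["img"][120:250,180:350],(784,600),interpolation=cv2.INTER_CUBIC))
```

```text
tcp press x 0.02777044545369369 0.17619127363357961 0.40201533618148727 handle full 0.03659691566040113
```

View pics/s2.png

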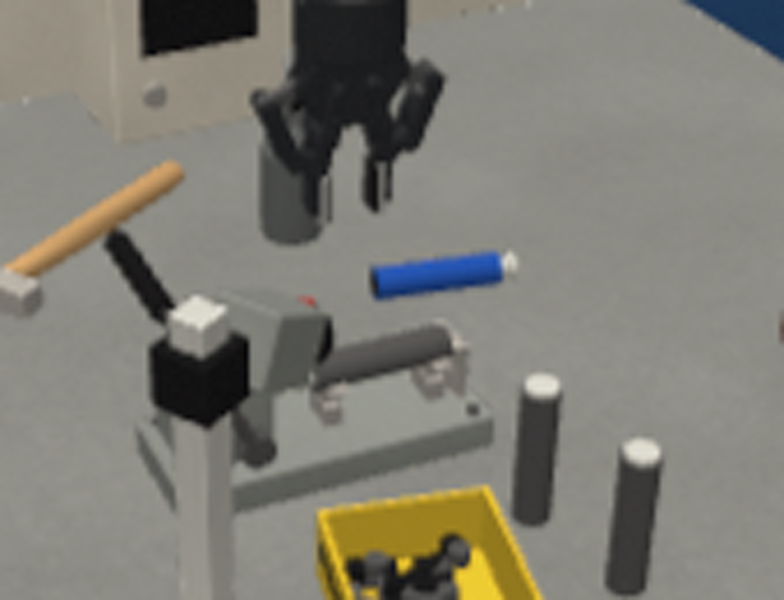

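The lever hasn't moved: the fingers passed over the handle without touching it. I'll triangulate the handle's height.

Run:
```python
from h import *
import pickle
F=pickle.load(open("F.pkl","rb")); T,S=F["top"],F["scene"]
f=pickle.load(open("W1.pkl","rb"))
B=lambda x,y:(245+(x-333)/3.816,140+y/3.81)
C=lambda x,y:(190+x/7.273,155+y/7.06)
print(cross(T,B(519,47),S,C(110,115)))
Y=lambda x,c,d:x
def cr(r1,r2):
    (a,d),(b,e)=r1,r2; s=np.linalg.lstsq(np.c_[d,-e],b-a,rcond=None)[0]; return a+s[0]*d,np.linalg.norm(a+s[0]*d-b-s[1]*e)
print(cr(fray(f,407*.64,362*.64),ray(S,*C(110,115))))
print(cr(fray(f,409*.64,220*.64),ray(T,*B(408,44))),cr(fray(f,407*.64,362*.64),ray(T,*B(522,49))))
# where handle ends would be at several z in scene
for y in(-.05,0,.05):
  for z in (.185,): print(y,proj(S,press(.180,y,z)), proj(T,press(.18,y,z)))
# spare top known height .114 : check
```

```text
(array([ 0.63327698, -0.13104756,  0.1898907 ]), np.float64(0.0013384529738704328))
(array([ 0.63281266, -0.13378232,  0.18852269]), np.float64(0.00020632375692667288))
(array([ 0.63625392, -0.03983053,  0.1748856 ]), np.float64(0.003077924191059372)) (array([ 0.6328179 , -0.13421598,  0.18746623]), np.float64(0.0012665585529753204))
-0.05 [205.07404006 171.76552756] [295.62706033 153.00369677]
0 [210.19747603 179.27295463] [279.21026645 151.97343672]
0.05 [215.65017767 187.26285832] [262.81388107 150.94445743]
```

Run:
```python
from h import *
import pickle
F=pickle.load(open("F.pkl","rb")); T,S=F["top"],F["scene"]
p,R=pose(); print(p)
for dz in(0,.019):
  for dy in(-.017,.017): print(dz,dy,proj(S,p+R@[0,dy,dz]))
f=manip.grab_frame("wrist"); pickle.dump(f,open("W3.pkl","wb"))
print("wristcam",R.T@(-np.array(f["R"]).T@f["t"]-p))
t=manip.grab_frame("top"); 
a=cv2.resize(f["img"],(512,384)); b=cv2.resize(t["img"][130:250,230:310],(256,384))
cv2.imwrite("pics/m3.png",np.hstack([a,b]))
```

```text
[ 0.48212449 -0.08272576  0.17650387]
0 -0.017 [259.42365076 170.7369508 ]
0 0.017 [249.88823426 172.81504152]
0.019 -0.017 [259.31021815 175.73543458]
0.019 0.017 [249.85045865 177.8434606 ]
wristcam [ 0.06573731 -0.00123052 -0.16461998]
```

View pics/m3.png

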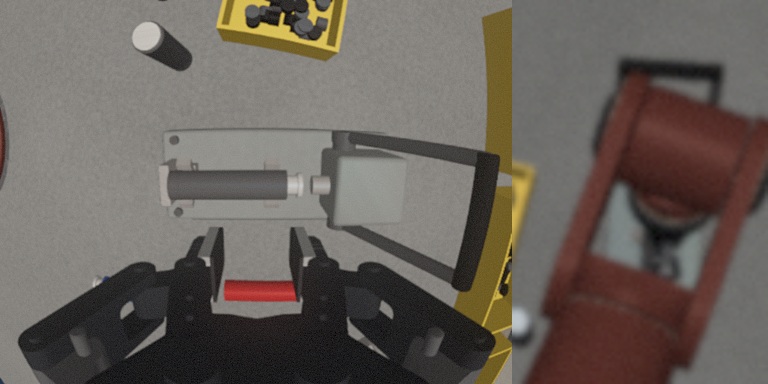

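```bash
cat >> h.py <<'E'
def fproj(f,X):
    d=np.array(f["R"])@np.array(X)+f["t"]; th=np.arctan2(np.hypot(d[0],d[1]),d[2]); r=th/np.hypot(d[0],d[1])
    K=f["mtx"]; return np.array([K[0,2]+K[0,0]*r*d[0],K[1,2]+K[1,1]*r*d[1]])
E
python3 - <<'E'
from h import *
import pickle
F=pickle.load(open("F.pkl","rb")); S=F["scene"]
f=pickle.load(open("W3.pkl","rb"))
p,R=pose(); print(R.round(3))
for dx in(-.011,.011):
 for dz in(-.04,-.02,0,.019):
  print(dx,dz,fproj(f,p+R@[dx,-.017,dz]),fproj(f,p+R@[dx,.017,dz]))
print("handle rest ends",fproj(f,press(.18,-.05,.185)),fproj(f,press(.18,.05,.185)))
def cr(r1,r2):
    (a,d),(b,e)=r1,r2; s=np.linalg.lstsq(np.c_[d,-e],b-a,rcond=None)[0]; return a+s[0]*d,np.linalg.norm(a+s[0]*d-b-s[1]*e)
# finger tips seen: wrist (220,229),(300,228); scene crop (318,220),(378,208)
for w in((220,229),(298,228)):
  for c in((320,222),(376,210)): print(cr(fray(f,*w),ray(S,180+c[0]/4.612,120+c[1]/4.615)))
E
```

```text
[[ 0.033  0.999  0.001]
 [ 0.999 -0.033 -0.   ]
 [-0.     0.001 -1.   ]]
-0.011 -0.04 [224.39037116 279.13245971] [294.25351097 279.01140791]
-0.011 -0.02 [227.91551659 260.13491058] [290.07010114 260.06420648]
-0.011 0 [230.79151306 244.81073441] [286.6541919 244.7705447]
-0.011 0.019 [233.0608539  232.82578941] [283.95714405 232.80373637]
0.011 -0.04 [222.36420705 238.1532091 ] [296.68317   238.0882185]
0.011 -0.02 [226.47133991 222.71909588] [291.80838682 222.69250232]
0.011 0 [229.72731535 210.59398007] [287.93980389 210.58806173]
0.011 0.019 [232.24318277 201.29016407] [284.94836236 201.29514505]
handle rest ends [458.95155497 286.33131286] [486.90628199 153.62769717]
(array([ 0.46016831, -0.08014525,  0.18298154]), np.float64(0.038236820817991984))
(array([ 0.46262844, -0.07335089,  0.19999073]), np.float64(9.392312873531578e-05))
(array([ 0.50289149, -0.07482129,  0.19835809]), np.float64(0.0021894801306122104))
(array([ 0.49875075, -0.06275507,  0.22813774]), np.float64(0.029474231018345592))
```

The fingertips triangulate to z≈0.199 with the TCP at 0.1765, so the real pads sit about 42 mm further back along the tool than stated. I'll rise, go back over the handle and descend that much deeper.

Request:
move_arm:
  rows:
    - [0,0,-3,0,0,0,-0.2]
    - [0,3,0,0,0,0,-0.2]
    - [0,4,0,0,0,0,-0.2]
    - [0,4,0,0,0,0,-0.2]
    - [0,4,0,0,0,0,-0.2]
    - [0,0.2,0,0,0,0,-0.2]
    - [0,0,0,0,0,0,-0.2]

```text
time: 5.1
tool_pos: [0.6354, -0.0876, 0.2045]
tool_rot: [-0.001, 0.719, 0.695, -0.001]
contact_force: [-1.2, -0.3, 0.1]
gripper_width: 0.401
grasp_force: 0.0
```

Run:
```python
from h import *
plan(handle(0)+[0,0,-.045],down(YAW)); print(pose()[0])
f=manip.grab_frame("wrist")
import pickle; pickle.dump(f,open("W4.pkl","wb"))
```

```text
2 x [ 0.03 -0.06  3.22 -0.09 -0.02  0.01] tot [ 0.06 -0.11  6.44] 0.2
[ 0.6353909  -0.08763671  0.20448554]
```

Request:
move_arm:
  rows:
    - [0,0,2.1,0,0,0,-0.2]
    - [0,-0.1,2.1,0,0,0,-0.2]
    - [0,0,2.1,0,0,0,-0.2]
    - [0,0,0,0,0,0,-0.2]
    - [0,0,0,0,0,0,-0.2]

```text
time: 5.57
tool_pos: [0.6314, -0.0875, 0.1431]
tool_rot: [-0.001, 0.719, 0.695, -0.001]
contact_force: [-0.5, 0.1, 0.0]
gripper_width: 0.401
grasp_force: 0.0
```

Run:
```python
from h import *
f=manip.grab_frame("wrist"); g=manip.grab_frame("scene")
cv2.imwrite("pics/m4.png",np.hstack([cv2.resize(f["img"][160:320,150:350],(400,320)),cv2.resize(g["img"][120:220,180:280],(320,320),interpolation=cv2.INTER_CUBIC)]))
print(pose()[0],manip.state()["contact_force"],manip.state()["gripper_width"])
```

```text
[ 0.63350907 -0.08793115  0.14588592] [-0.60038188 -0.12089613  0.82340712] 0.3981912476142947
```

View pics/m4.png

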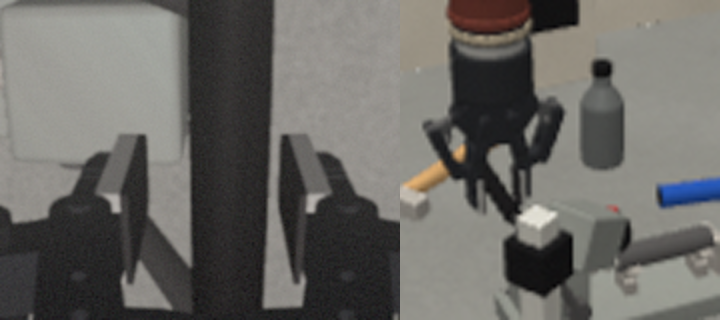

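The bar now runs between the pads and the scene view shows the tips beside it. I'll pull a little first and check the force.

Request:
move_arm:
  rows:
    - [0,-0.8,0,0,0,0,-0.2]
    - [0,-0.69,-0.29,0,0,0,-0.2]
    - [0,-0.69,-0.29,0,0,0,-0.2]
    - [0,-0.71,-0.22,0,0,0,-0.2]
    - [0,-0.71,-0.22,0,0,0,-0.2]
    - [0,0,0,0,0,0,-0.2]
    - [0,0,0,0,0,0,-0.2]
    - [0,0,0,0,0,0,-0.2]

```text
time: 6.33
tool_pos: [0.5999, -0.0869, 0.1575]
tool_rot: [0.004, 0.719, 0.695, 0.003]
contact_force: [4.8, -0.2, 5.6]
gripper_width: 0.403
grasp_force: 3.0
```

```bash
cat >> h.py <<'E'
def lever(f):
    """black handle row in wrist view -> print dark bar end points"""
E
python3 - <<'E'
from h import *
f=manip.grab_frame("wrist"); p,R=pose()
print(p,manip.state()["contact_force"],manip.state()["gripper_width"])
# bar columns at row v in image (dark), expected handle at q
g=f["img"].max(2)
for v in(60,100,140):
    c=np.where(g[v,180:340]<70)[0]+180; print(v,c.min() if len(c) else None,c.max() if len(c) else None, len(c))
for q in(0,.1,.2,.3):
    h=handle(q); print(q,[fproj(f,h+press(0,y,0)-PO).round(0) for y in(.02,.035,.05)])
E
```

```text
[ 0.59995531 -0.08695087  0.15748023] [5.87227445 0.13828693 6.20460257] 0.3991774623102011
60 None None 0
100 None None 0
140 220 254 32
0 [array([328., 208.]), array([330., 178.]), array([332., 148.])]
0.1 [array([303., 212.]), array([304., 181.]), array([305., 148.])]
0.2 [array([273., 216.]), array([274., 183.]), array([274., 149.])]
0.3 [array([240., 218.]), array([240., 185.]), array([239., 150.])]
```

Contact is good: about 6 N with the lever near 0.28 rad. Continuing.

Request:
move_arm:
  rows:
    - [0,-0.74,-0.25,0,0,0,-0.2]
    - [0,-0.75,-0.15,0,0,0,-0.2]
    - [0,-0.75,-0.04,0,0,0,-0.2]
    - [0,-0.75,0,0,0,0,-0.2]
    - [0,-0.75,0.04,0,0,0,-0.2]
    - [0,-0.74,0.08,0,0,0,-0.2]
    - [0,-0.75,0.11,0,0,0,-0.2]
    - [0,-0.73,0.16,0,0,0,-0.2]

```text
time: 7.05
tool_pos: [0.542, -0.0854, 0.1593]
tool_rot: [0.006, 0.719, 0.695, 0.004]
contact_force: [9.5, -0.1, 6.7]
gripper_width: 0.401
grasp_force: 4.8
```

Request:
move_arm:
  rows:
    - [0,-0.73,0.18,0,0,0,-0.2]
    - [0,-0.71,0.23,0,0,0,-0.2]
    - [0,-0.7,0.26,0,0,0,-0.2]
    - [0,-0.69,0.29,0,0,0,-0.2]
    - [0,-0.67,0.33,0,0,0,-0.2]
    - [0,-0.66,0.37,0,0,0,-0.2]
    - [0,0,0,0,0,0,-0.2]

```text
time: 7.63
tool_pos: [0.4995, -0.0841, 0.1418]
tool_rot: [0.005, 0.719, 0.695, 0.003]
contact_force: [8.6, -0.7, 7.8]
gripper_width: 0.4
grasp_force: 4.2
```

```bash
cat >> h.py <<'E'
def report():
    f=manip.grab_frame("wrist"); p,R=pose(); d=p-PO; c,s=np.cos(YAW),np.sin(YAW)
    print("tcp press x",c*d[0]+s*d[1],p,manip.state()["contact_force"].round(1),manip.state()["time"])
    g=f["img"].max(2)
    for v in(150,165,180):
        cc=np.where(g[v,150:360]<70)[0]+150; print(v,cc.min() if len(cc) else None,cc.max() if len(cc) else None,len(cc),
        [(q,round(np.interp(v,*np.array([fproj(f,handle(q)+press(0,y,0)-PO)[::-1] for y in(.06,.05,.035,.02,0)]).T))) for q in(0,.05,.1,.85,.9,.95,1.0)])
E
python3 -c "
from h import *
report()"
```

```text
tcp press x 0.045776177621314605 [ 0.4997002  -0.08405689  0.14186035] [ 7.7 -0.5  5.4] 7.6833
150 258 297 40 [(0, 506), (0.05, 502), (0.1, 498), (0.85, 288), (0.9, 271), (0.95, 254), (1.0, 239)]
165 256 298 43 [(0, 504), (0.05, 501), (0.1, 496), (0.85, 288), (0.9, 271), (0.95, 254), (1.0, 239)]
180 255 297 43 [(0, 502), (0.05, 498), (0.1, 494), (0.85, 287), (0.9, 270), (0.95, 254), (1.0, 240)]
```

Request:
move_arm:
  rows:
    - [0,-0.5,0.22,0,0,0,-0.2]
    - [0,-0.5,0.25,0,0,0,-0.2]
    - [0,-0.5,0.28,0,0,0,-0.2]
    - [0,-0.4,0.2,0,0,0,-0.2]
    - [0,0,0,0,0,0,-0.2]
    - [0,0,0,0,0,0,-0.2]

```text
time: 8.18
tool_pos: [0.4835, -0.0836, 0.1339]
tool_rot: [0.008, 0.719, 0.695, 0.006]
contact_force: [14.0, 0.4, 5.7]
gripper_width: 0.402
grasp_force: 7.3
```

```bash
python3 -c "
from h import *
report()"
```

```text
tcp press x 0.029557773410833484 [ 0.48348857 -0.08358392  0.13383903] [15.4  0.   6. ] 8.2333
150 258 297 40 [(0, 531), (0.05, 529), (0.1, 525), (0.85, 333), (0.9, 314), (0.95, 295), (1.0, 278)]
165 256 298 43 [(0, 529), (0.05, 527), (0.1, 524), (0.85, 332), (0.9, 313), (0.95, 295), (1.0, 278)]
180 163 297 49 [(0, 527), (0.05, 525), (0.1, 521), (0.85, 331), (0.9, 313), (0.95, 295), (1.0, 278)]
```

Request:
move_arm:
  rows:
    - [0,-0.3,0.1,0,0,0,-0.2]
    - [0,0,0,0,0,0,-0.2]
    - [0,0,0,0,0,0,-0.2]

```text
time: 8.48
tool_pos: [0.4833, -0.0836, 0.1336]
tool_rot: [0.01, 0.719, 0.695, 0.008]
contact_force: [23.8, 0.3, 2.2]
gripper_width: 0.403
grasp_force: 12.1
```

```bash
python3 -c "
from h import *
report()
z=lambda q:150*np.cos(.45-q); x=lambda q:150*np.sin(.45-q)
qs=np.linspace(1,0,21); print(np.c_[qs[1:],np.diff(x(qs))/10,-np.diff(z(qs))/10].round(2).tolist())"
```

```text
tcp press x 0.029358240676661523 [ 0.48328878 -0.08358862  0.13362419] [24.2  1.2  2.4] 8.5333
150 258 298 41 [(0, 531), (0.05, 528), (0.1, 525), (0.85, 334), (0.9, 315), (0.95, 297), (1.0, 280)]
165 257 299 43 [(0, 529), (0.05, 526), (0.1, 523), (0.85, 333), (0.9, 315), (0.95, 297), (1.0, 279)]
180 162 297 46 [(0, 527), (0.05, 524), (0.1, 521), (0.85, 333), (0.9, 314), (0.95, 296), (1.0, 279)]
[[0.95, 0.65, -0.38], [0.9, 0.67, -0.34], [0.85, 0.68, -0.31], [0.8, 0.7, -0.27], [0.75, 0.71, -0.24], [0.7, 0.72, -0.2], [0.65, 0.73, -0.17], [0.6, 0.74, -0.13], [0.55, 0.74, -0.09], [0.5, 0.75, -0.06], [0.45, 0.75, -0.02], [0.4, 0.75, 0.02], [0.35, 0.75, 0.06], [0.3, 0.74, 0.09], [0.25, 0.74, 0.13], [0.2, 0.73, 0.17], [0.15, 0.72, 0.2], [0.1, 0.71, 0.24], [0.05, 0.7, 0.27], [0.0, 0.68, 0.31]]
```

The lever is on its hard stop: the force went from 14 to 24 N with no movement. Now I'll ease it back at about 0.6 rad/s.

Request:
move_arm:
  rows:
    - [0,0.5,-0.25,0,0,0,-0.2]
    - [0,0.65,-0.38,0,0,0,-0.2]
    - [0,0.67,-0.34,0,0,0,-0.2]
    - [0,0.68,-0.31,0,0,0,-0.2]
    - [0,0.7,-0.27,0,0,0,-0.2]
    - [0,0.71,-0.24,0,0,0,-0.2]
    - [0,0.72,-0.2,0,0,0,-0.2]
    - [0,0.73,-0.17,0,0,0,-0.2]
    - [0,0.74,-0.13,0,0,0,-0.2]
    - [0,0.74,-0.09,0,0,0,-0.2]
    - [0,0.75,-0.06,0,0,0,-0.2]
    - [0,0.75,-0.02,0,0,0,-0.2]

```text
time: 9.53
tool_pos: [0.5582, -0.0858, 0.152]
tool_rot: [0.001, 0.719, 0.695, 0.0]
contact_force: [5.4, -1.7, -3.6]
gripper_width: 0.404
grasp_force: 2.4
```

Request:
move_arm:
  rows:
    - [0,0.75,0.02,0,0,0,-0.2]
    - [0,0.75,0.06,0,0,0,-0.2]
    - [0,0.74,0.09,0,0,0,-0.2]
    - [0,0.74,0.13,0,0,0,-0.2]
    - [0,0.73,0.17,0,0,0,-0.2]
    - [0,0.72,0.2,0,0,0,-0.2]
    - [0,0.71,0.24,0,0,0,-0.2]
    - [0,0.7,0.27,0,0,0,-0.2]
    - [0,0.68,0.31,0,0,0,-0.2]
    - [0,0.6,0,0,0,0,-0.2]
    - [0,0,0,0,0,0,-0.2]
    - [0,0,0,0,0,0,-0.2]

```text
time: 10.53
tool_pos: [0.6284, -0.0874, 0.1368]
tool_rot: [-0.0, 0.719, 0.695, -0.0]
contact_force: [-0.5, -0.3, -0.5]
gripper_width: 0.402
grasp_force: 0.0
```

```bash
python3 -c "
from h import *
report()"
```

```text
tcp press x 0.17439265772246162 [ 0.6282746  -0.08745399  0.13696108] [-1.   0.6 -0.4] 10.5833
150 201 271 19 [(0, 274), (0.05, 256), (0.1, 238), (0.85, 18), (0.9, 13), (0.95, 10), (1.0, 7)]
165 239 295 48 [(0, 274), (0.05, 256), (0.1, 238), (0.85, 19), (0.9, 15), (0.95, 11), (1.0, 9)]
180 252 294 43 [(0, 273), (0.05, 256), (0.1, 238), (0.85, 22), (0.9, 17), (0.95, 14), (1.0, 11)]
```

The lever is back at rest with no force on the tool. Next I'll rise and turn over the barrel.

Run:
```python
from h import *
p,R=pose()
x=-np.array([np.cos(YAW),np.sin(YAW),0]); z=np.array([0,0,-1.]); Rg=np.c_[x,np.cross(z,x),z]
plan(press(0,0,.257),Rg,n=14,frm=(p+[0,0,.12],R))
```

```text
14 x [ 0.93 -1.03  0.   -0.   -0.   -6.43] tot [ 7.000e-02 -1.744e+01  1.000e-02] 90.0
```

Request:
move_arm:
  rows:
    - [0,0,-3,0,0,0,-0.2]
    - [0,0,-3,0,0,0,-0.2]
    - [0,0,-3,0,0,0,-0.2]
    - [0,0,-3,0,0,0,0]
    - [0.93,-1.03,0,0,0,-6.43,1]
    - [0.93,-1.03,0,0,0,-6.43,1]
    - [0.93,-1.03,0,0,0,-6.43,1]
    - [0.93,-1.03,0,0,0,-6.43,1]
    - [0.93,-1.03,0,0,0,-6.43,1]
    - [0.93,-1.03,0,0,0,-6.43,1]
    - [0.93,-1.03,0,0,0,-6.43,1]
    - [0.93,-1.03,0,0,0,-6.43,1]
    - [0.93,-1.03,0,0,0,-6.43,1]
    - [0.93,-1.03,0,0,0,-6.43,1]
    - [0.93,-1.03,0,0,0,-6.43,1]
    - [0.93,-1.03,0,0,0,-6.43,1]
    - [0.93,-1.03,0,0,0,-6.43,1]
    - [0.93,-1.03,0,0,0,-6.43,1]

```text
time: 12.08
tool_pos: [0.4524, -0.0808, 0.2572]
tool_rot: [0.0, 0.013, 1.0, -0.0]
contact_force: [0.9, -0.9, -0.8]
gripper_width: 0.998
grasp_force: 0.0
```

Request:
move_arm:
  rows:
    - [0,0,0,0,0,0,1]
    - [0,0,0,0,0,0,1]

```text
time: 12.25
tool_pos: [0.4533, -0.0809, 0.2572]
tool_rot: [0.001, 0.018, 1.0, -0.0]
contact_force: [1.2, 1.2, 1.4]
gripper_width: 1.002
grasp_force: 0.0
```

Run:
```python
from h import *
import pickle
f=manip.grab_frame("wrist"); pickle.dump(f,open("W5.pkl","wb"))
p,R=pose(); print(p,R.round(3),manip.state()["joint_pos"].round(2),manip.state()["gripper_width"])
x=-np.array([np.cos(YAW),np.sin(YAW),0]); z=np.array([0,0,-1.]); Rg=np.c_[x,np.cross(z,x),z]
plan(press(0,0,.028),Rg)
F=pickle.load(open("F.pkl","rb"))
for zz in(.27,.3,.33):
  q=onz(F["top"],140+143/4.444,80+195/4.444,zz); print(zz,"lens in wrist",fproj(f,q))
# barrel aluminium plug end & body check: bright vs dark along axis
for X in(-.055,0,.055,.059,.069): print(X,fproj(f,press(X,0,.07)).round(1))
g=f["img"]
for X in np.arange(-.06,.085,.004):
  u,v=fproj(f,press(X,0,.08)).round().astype(int); print(round(X,3),g[v,u].tolist() if 0<=v<384 and 0<=u<512 else None,end=' ')
```

```text
[ 0.4535653  -0.08069622  0.25712237] [[-0.999  0.036  0.001]
 [ 0.036  0.999  0.   ]
 [-0.001  0.    -1.   ]] [-0.34 -0.38  1.92  0.    1.6  -1.87] 0.9955988757033521
7 x [-0.   -0.    3.27  0.    0.01 -0.02] tot [-0.03 -0.03 22.91] 0.2
0.27 lens in wrist [509.85281897 380.62774796]
0.3 lens in wrist [522.66890023 391.73301601]
0.33 lens in wrist [536.68317421 403.96539208]
-0.055 [255.6 125.1]
0 [255.8 170.9]
0.055 [255.9 214.2]
0.059 [256.  217.2]
0.069 [256.  224.6]
-0.06 [170, 168, 167] -0.056 [94, 93, 94] -0.052 [95, 93, 92] -0.048 [101, 97, 98] -0.044 [96, 94, 93] -0.04 [106, 101, 100] -0.036 [97, 94, 96] -0.032 [93, 94, 91] -0.028 [98, 96, 95] -0.024 [97, 93, 95] -0.02 [102, 101, 97] -0.016 [96, 96, 95] -0.012 [101, 101, 96] -0.008 [105, 101, 100] -0.004 [96, 95, 92] 0.0 [100, 99, 98] 0.004 [95, 96, 95] 0.008 [99, 96, 97] 0.012 [96, 92, 91] 0.016 [97, 96, 95] 0.02 [96, 93, 94] 0.024 [93, 93, 94] 0.028 [99, 97, 98] 0.032 [96, 93, 95] 0.036 [97, 95, 96] 0.04 [91, 93, 96] 0.044 [93, 95, 92] 0.048 [92, 94, 95] 0.052 [94, 91, 92] 0.056 [146, 149, 150] 0.06 [154, 157, 157] 0.064 [135, 142, 139] 0.068 [138, 144, 142] 0.072 [100, 105, 105] 0.076 [83, 87, 91] 0.08 [154, 159, 162] 0.084 [154, 162, 162]
```

Run:
```python
from h import *
import pickle
g=pickle.load(open("W5.pkl","rb"))["img"].max(2)
print(g[206:240,240:274:2])
```

```text
[[138 139 140  85  80  89  89  93  96  96  95  92  84  76 111 139 141]
 [138 137 142  86  76  77  87  96  97  94  97  88  79  76 114 133 138]
 [136 138 143  85  77  83  90  98  95  96  94  87  81  82 118 136 135]
 [138 144 141  83  76  86  89  95  97  95  92  86  84  79 118 141 140]
 [142 145 145  90  78  82  92  94  98  98  91  84  85  78 119 141 140]
 [145 143 144  86  83  81  84  98  95  91  93  88  82  78 118 149 141]
 [143 144 144  86  81  83  93  98  97  94  90  88  83  76 118 143 143]
 [147 141 145  86  76  89  92  95  98  96  96  89  82  76 122 146 144]
 [141 145 143  85  79  88  88  92  97  91  97  88  78  73 120 146 150]
 [144 147 144 107  76  82  86  94  94  95  92  91  83  78 131 146 139]
 [145 147 142 134  93  84  82  91  93  90  90  87  92  99 136 140 145]
 [142 144 148 145 128 118 109 111 108 109 109 117 132 134 142 141 143]
 [144 145 144 145 145 156 156 155 150 154 158 169 160 142 145 144 142]
 [147 144 141 144 143 162 173 182 187 188 181 177 162 144 144 146 145]
 [146 144 144 144 143 153 164 178 185 187 177 164 144 141 142 142 143]
 [144 146 144 147 144 145 151 154 1
[... 614 characters left out ...]
143 142 145 142 121 112 105 105 113 128 141 144 144 144 148]
 [145 144 144 143 147 126  97  94  84  94  93 102 136 145 145 146 149]
 [141 138 140 141 141 112  86  92  93  93  89  94 127 140 139 139 138]
 [110 111 111 113 113 105  95  90  91  89  89 100 102 113 112 114 114]
 [ 85  84  86  82  86 103 113 107 103 106 114 119  92  88  83  85  80]
 [ 78  80  80  79  72 110 139 144 138 140 143 139  92  77  79  75  83]
 [ 82  82  82  79  82 109 139 154 162 162 157 139  87  82  82  79  81]
 [ 73  75  76  75  81 108 143 149 165 162 156 138  89  80  80  88  83]
 [ 79  78  81  74  81 107 139 149 164 164 156 137  94  82  77  77  83]
 [ 77  85  77  78  86 107 139 152 162 164 155 136  84  78  83  82  79]]
```

The plug shows only about 4 mm proud, so it is pressed home, and the ram has retracted. The barrel is centred under the gripper, so I'll descend and grip.

Request:
move_arm:
  rows:
    - [0,0,3.5,0,0,0,1]
    - [0,0,3.5,0,0,0,1]
    - [0,0,3.5,0,0,0,1]
    - [0,0,3.5,0,0,0,1]
    - [0,0,2.5,0,0,0,1]
    - [0,0,2,0,0,0,1]
    - [0,0,2,0,0,0,1]
    - [0,0,1.2,0,0,0,1]
    - [0,0,1.2,0,0,0,1]
    - [0,0,0,0,0,0,1]
    - [0,0,0,0,0,0,1]

```text
time: 13.22
tool_pos: [0.4533, -0.0803, 0.0272]
tool_rot: [-0.001, 0.017, 1.0, 0.0]
contact_force: [0.2, -0.4, -0.3]
gripper_width: 0.998
grasp_force: 0.0
```

Request:
move_arm:
  rows:
    - [0,0,0,0,0,0,0.2]
    - [0,0,0,0,0,0,-0.2]
    - [0,0,0,0,0,0,-0.5]
    - [0,0,0,0,0,0,-1]
    - [0,0,0,0,0,0,-1]
    - [0,0,0,0,0,0,-1]
    - [0,0,0,0,0,0,-1]

```text
time: 13.8
tool_pos: [0.454, -0.0808, 0.0286]
tool_rot: [0.0, 0.017, 1.0, 0.0]
contact_force: [-1.2, 1.8, 5.6]
gripper_width: 0.311
grasp_force: 58.9
```

Gripped at 26 mm and 59 N. Lifting.

Request:
move_arm:
  rows:
    - [0,0,-1,0,0,0,-1]
    - [0,0,-2,0,0,0,-1]
    - [0,0,-4,0,0,0,-1]
    - [0,0,-4,0,0,0,-1]
    - [0,0,-4,0,0,0,-1]
    - [0,0,-4,0,0,0,-1]
    - [0,0,-2,0,0,0,-1]
    - [0,0,0,0,0,0,-1]

```text
time: 14.47
tool_pos: [0.4561, -0.082, 0.2443]
tool_rot: [0.005, 0.017, 1.0, -0.002]
contact_force: [0.9, 0.1, -0.7]
gripper_width: 0.309
grasp_force: 60.2
```

Run:
```python
from h import *
import pickle
s=manip.state(); print(pose()[0],s["gripper_width"],s["grasp_force"],s["contact_force"])
a=np.radians(25)
for yaw in (29,):
  b=np.radians(yaw); X=np.array([np.cos(a)*np.cos(b),np.cos(a)*np.sin(b),np.sin(a)])   # camera +x
  L=np.array([.671,.2225,.30]); print("axis",X)
  F=L-.11*X; bar=F-.059*X
  x=-X; y=np.array([-np.sin(b),np.cos(b),0]); z=np.cross(x,y); R=np.c_[x,y,z]
  # grasp at barrel centre = tcp + R@[0,0,-.042]
  t=bar+R@[0,0,.042]; print("focus",F,"bar",bar,"tcp",t,"z",z)
  back=t-.15*X
  plan(t,R); plan(back,R)
```

```text
[ 0.45614974 -0.08197652  0.2442542 ] 0.308979060761501 60.23664951324463 [ 0.89701003  0.12126358 -0.71468549]
axis [0.79267465 0.43938673 0.42261826]
focus [0.58380579 0.17416746 0.25351199] bar [0.53703798 0.14824364 0.22857751] tcp [0.55256245 0.156849   0.19051259] z [ 0.36963026  0.2048894  -0.90630779]
7 x [-1.86  3.08  1.21 -1.01 -3.41 -4.33] tot [-8.79 24.21  5.37] 39.2
6 x [ 0.19  2.86  2.01 -1.18 -3.98 -5.05] tot [ 2.94 17.25 11.62] 39.2
```

The barrel is held. I'll move to a vantage point where the wrist camera can see the inspection camera.

Request:
move_arm:
  rows:
    - [-2,1.2,-3.1,0,0,0,-1]
    - [-2,1.2,-3.1,0,0,0,-1]
    - [-2,1.2,-3.1,0,0,0,-1]
    - [-2,1.2,-3.1,0,0,0,-1]
    - [-2,1.2,-3.1,0,0,0,-1]
    - [-2,1.2,-3.1,0,0,0,-1]
    - [-2,1.2,-3.1,0,0,0,-1]
    - [0,0,0,0,0,0,-1]
    - [0,0,0,0,0,0,-1]
    - [0,0,0,0,0,0,-1]

```text
time: 15.3
tool_pos: [0.5958, -0.0017, 0.4515]
tool_rot: [-0.002, 0.017, 1.0, 0.0]
contact_force: [0.4, 0.8, -1.8]
gripper_width: 0.306
grasp_force: 60.4
```

Run:
```python
from h import *
import pickle
f=manip.grab_frame("wrist"); pickle.dump(f,open("W6.pkl","wb"))
print(pose()[0])
for L in([.682,.228,.27],[.671,.2225,.3],[.66,.217,.33],[.727,.255,.379]): print(fproj(f,L))
u,v=fproj(f,[.671,.2225,.3]).astype(int); u0=min(max(u-60,0),512-130); v0=min(max(v-60,0),384-140)
S=manip.grab_frame("scene"); pickle.dump(S,open("S6.pkl","wb"))
a=cv2.resize(f["img"][v0:v0+140,u0:u0+130],(520,560),interpolation=cv2.INTER_CUBIC)
b=cv2.resize(S["img"][170:240,205:240+15],(280,392),interpolation=cv2.INTER_CUBIC)
b=np.vstack([b,np.zeros((168,280,3),np.uint8)])
cv2.imwrite("pics/last.png",np.hstack([a,b])); print(u0,v0)
```

```text
[ 0.5953332  -0.00185571  0.45117617]
[421.31562075 229.48595964]
[429.87352384 230.20848173]
[439.77066713 231.02772823]
[472.52255818 294.02794058]
369 170
```

View pics/last.png

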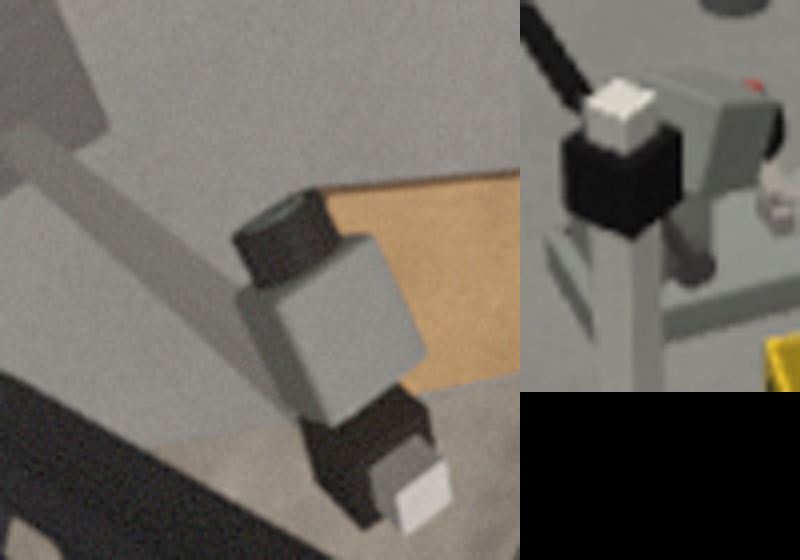

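The wrist crop shows the inspection camera clearly: lens front centre at (277,213), with the box's upper-face edges running (275,290)→(335,425) and (375,237)→(427,355). The right part shows the lens's dark rim at (775,130).

Run:
```python
from h import *
import pickle
from scipy.optimize import brentq
f=pickle.load(open("W6.pkl","rb")); F=pickle.load(open("F.pkl","rb")); T,S=F["top"],F["scene"]
A=lambda x,y:(140+x/4.444,80+y/4.444)
W=lambda x,y:(369+x/4,170+y/4)
C=lambda x,y:(205+(x-520)/5.6,170+y/5.6)
def cr(r1,r2):
    (a,d),(b,e)=r1,r2; s=np.linalg.lstsq(np.c_[d,-e],b-a,rcond=None)[0]; return ((a+s[0]*d+b+s[1]*e)/2).round(4),np.linalg.norm(a+s[0]*d-b-s[1]*e).round(4)
print("lens W-T",cr(fray(f,*W(277,213)),ray(T,*A(149,204))))
print("lens W-S",cr(fray(f,*W(277,213)),ray(S,*C(778,130))))
print("cap W-T",cr(fray(f,*W(424,494)),ray(T,*A(74,56))),"W-S",cr(fray(f,*W(424,494)),ray(S,*C(621,97))))
a=np.radians(25)
X=lambda b:np.array([np.cos(a)*np.cos(b),np.cos(a)*np.sin(b),np.sin(a)])
for p,q in[((275,290),(335,425)),((375,237),(427,355)),((240,290),(300,415)),((318,190),(341,240)),((235,240),(262,288))]:
    n=np.cross(fray(f,*W(*p))[1],fray(f,*W(*q))[1])
    try: print("yaw",np.degrees(brentq(lambda b:n@X(b),-.3,1.3)))
    except Exception as e: print(e,[round(float(n@X(b)/np.linalg.norm(n)),3) for b in(.2,.5,.8)])
```

```text
lens W-T (array([0.6515, 0.2124, 0.3307]), np.float64(0.0039))
lens W-S (array([0.6488, 0.2208, 0.3218]), np.float64(0.0096))
cap W-T (array([0.7244, 0.2537, 0.3841]), np.float64(0.0028)) W-S (array([0.7265, 0.2579, 0.3802]), np.float64(0.0008))
yaw 27.681469889740303
yaw 28.03197930442878
yaw 29.01842225507674
yaw 26.776052952614045
yaw 31.903440442121706
```

```bash
cat >> h.py <<'E'
_a,_b=np.radians(25),np.radians(28.4)
CX=np.array([np.cos(_a)*np.cos(_b),np.cos(_a)*np.sin(_b),np.sin(_a)]); L=np.array([.651,.213,.328])
_y=np.array([-np.sin(_b),np.cos(_b),0]); CR=np.c_[-CX,_y,np.cross(-CX,_y)]
FOC=L-.11*CX
def tgt(back=0): return FOC-(.059+back)*CX+CR@[0,0,.0415]
E
python3 - <<'E'
from h import *
plan(tgt(.08),CR,n=9); print(tgt(.08),tgt(),FOC)
E
```

```text
9 x [ 1.7   1.45  2.74 -0.73 -2.74 -3.32] tot [12.97 11.15 26.7 ] 39.3
[0.467917   0.11400739 0.18515628] [0.53169559 0.14849235 0.21896574] [0.56330444 0.16558319 0.28151199]
```

Request:
move_arm:
  rows:
    - [1.7,1.45,2.74,-0.73,-2.74,-3.32,-1]
    - [1.7,1.45,2.74,-0.73,-2.74,-3.32,-1]
    - [1.7,1.45,2.74,-0.73,-2.74,-3.32,-1]
    - [1.7,1.45,2.74,-0.73,-2.74,-3.32,-1]
    - [1.7,1.45,2.74,-0.73,-2.74,-3.32,-1]
    - [1.7,1.45,2.74,-0.73,-2.74,-3.32,-1]
    - [1.7,1.45,2.74,-0.73,-2.74,-3.32,-1]
    - [1.7,1.45,2.74,-0.73,-2.74,-3.32,-1]
    - [1.7,1.45,2.74,-0.73,-2.74,-3.32,-1]
    - [0,0,0,0,0,0,-1]
    - [0,0,0,0,0,0,-1]
    - [0,0,0,0,0,0,-1]

```text
time: 16.4
tool_pos: [0.472, 0.114, 0.1913]
tool_rot: [0.214, -0.239, 0.946, 0.052]
contact_force: [1.7, -0.4, -0.6]
gripper_width: 0.314
grasp_force: 60.3
```

Run:
```python
from h import *
plan(tgt(0),CR,n=5); s=manip.state(); print(pose()[0],s["joint_pos"].round(2),s["contact_force"].round(1),s["grasp_force"],s["time"])
```

```text
5 x [-1.48  0.04  0.09 -0.05  0.09  0.01] tot [-7.41  0.19  0.46] 0.5
[0.47201056 0.11396809 0.191278  ] [-0.06 -0.63  2.24  0.24  1.15 -2.18] [ 1.7 -0.4 -0.6] 60.308064222335815 16.4
```

Request:
move_arm:
  rows:
    - [-1.5,0.04,0.1,0,0,0,-1]
    - [-1.5,0.04,0.1,0,0,0,-1]
    - [-1.5,0.04,0.1,0,0,0,-1]
    - [-1.5,0.04,0.1,0,0,0,-1]
    - [-1.4,0.04,0.1,0,0,0,-1]
    - [0,0,0,0,0,0,-1]
    - [0,0,0,0,0,0,-1]
    - [0,0,0,0,0,0,-1]
    - [0,0,0,0,0,0,-1]

```text
time: 17.15
tool_pos: [0.5305, 0.1489, 0.2164]
tool_rot: [0.213, -0.24, 0.946, 0.052]
contact_force: [0.7, -0.1, -2.1]
gripper_width: 0.311
grasp_force: 60.3
```

Run:
```python
from h import *
plan(tgt(0),CR,n=1); s=manip.state(); print(s["contact_force"].round(1),s["grasp_force"],s["time"],s["joint_vel"].round(3))
# check: bright plug face / tube seen from top and scene vs prediction
T=manip.grab_frame("top"); S=manip.grab_frame("scene")
for n,f in(("top",T),("scene",S)):
    print(n,"plug",proj(f,FOC),"mid",proj(f,FOC-.059*CX),"rear",proj(f,FOC-.114*CX))
    u,v=proj(f,FOC).round().astype(int); print(f["img"].max(2)[v-10:v+11,u-12:u+13])
```

```text
1 x [-0.18 -0.1  -0.2  -0.14  0.32  0.09] tot [-0.18 -0.1  -0.2 ] 0.4
[ 0.7 -0.1 -2.1] 60.28987526893616 17.15 [ 0.002 -0.008  0.028  0.003 -0.003 -0.   ]
top plug [190.90776283 163.06051125] mid [199.99760096 181.70028655] rear [208.2858468  198.69630319]
[[ 79  78  81  76  80  77  78  78  79  75  77  81  74  78  77  80  76  76
   75  72  75  79  88 100 104]
 [ 78  80  75  80  79  81  79  79  79  79  72  77  78  75  76  80  76  73
   73  80  86  93 101 104 107]
 [ 81  81  79  77  76  75  75  78  81  78  80  76  77  72  73  71  73  79
   87  95 103 105 110 111 111]
 [ 79  80  77  75  80  80  77  78  78  77  77  71  72  68  75  76  86  94
  103 104 114 109 109 110 110]
 [ 81  79  78  77  80  77  79  78  76  73  71  73  73  81  85  94 100 107
  111 114 111 108 112 113 111]
 [ 76  78  79  78  76  77  76  74  71  70  73  80  88  97 101 108 112 112
  113 112 111 111 111 114 112]
 [ 74  80  83  79  72  75  73  72  70  79  86  93 105 107 108 109 111 114
  114 112 111 108 110 112 114]
 [ 80  74  74  75  70  66  74  76  91  96 103 110 109 112 114 110 113 110
  112 111 110 107 113 110 113]
 [ 
[... 2972 characters left out ...]
39 138 154 173 175 177 166 131  89  58
   48  47  47  46  47  48  47]
 [138 139 139 139 138 140 139 138 140 140 121 145 152 144 131  96  75  70
   78 105 118 118 114 116 101]
 [139 139 140 140 139 139 139 140 140 140 122 134 153 154 151 129 107 102
  105 117 172 171 165 156 116]
 [139 141 140 140 139 140 140 139 140 140 131 134 159 166 166 148 121 114
  113 111 140 152 135 137  94]
 [139 141 139 140 140 140 139 139 139 139 135 123 157 166 167 159 124 113
  112 112 103 115 104 117  87]
 [139 140 139 138 140 132 136 142 155 151 148 127 142 163 167 164 132 128
  136 130 112 108 109 125 125]
 [140 131 135 142 156 146 146 150 158 154 152 126 132 160 154 143 149 154
  159 143 115 107 110 130 142]]
```

The plug face shows where predicted in both the scene and top views, with no slip and no unexpected contact force. Handing in.

```bash
python3 -c "
from plant import manip
print(manip.job_done())"
```

```text
the job is handed in; nothing more can be done
None
```

I pressed the plug home and eased the lever back to rest. The barrel is now held at the camera's focus point, and the job is handed in at about 17 s of the 54 s allowed; no verdict came back.

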